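# Refit the burner cover plate on the gas hob

## Robot

A 6-joint arm with a two-finger parallel gripper is mounted at the origin on the work surface. World frame = base frame: x ahead of the robot, y to its left, z up, the work surface at z = 0. Lengths are in m, angles in rad, forces in N, time in s.
With the tool pointing down it reaches from about 0.4 to 0.825 m from the base axis. Payload 7 kg.
Tool frame: the origin (TCP) lies at the very end of the fingers, on their centre line; the grasp point (between the pads) lies env.grasp_offset behind it (env.grasp_offset is the distance from the TCP to the grasp point, in m); x points along the fingers, y is the direction in which the jaws open and shut, and the axes are right-handed (so a half turn about x gives the same grasp; the last joint's range is limited). The gripper opens to 88 mm and grips with 3 to 60 N. Pads are 19 mm wide; open, the fingers measure 130 mm over their backs; the gripper's body (78 mm by 193 mm) begins 47 mm behind the grasp point.
Start: joints at [1.431, 0.359, 0.012, 0, -1.224, -0.288], TCP at [0.28, 0.614, 0.227] pointing down, gripper open.
Joint ranges: [-3.07, 3.07], [-1.43, 2.12], [-1.02, 1.25], [-3.03, 1.67], [-3.05, -0], [-3.03, 3.03]. Speed limits (rad/s): [2.39, 2.39, 3.01, 3.14, 3.14, 3.14].

## Interface

Orientations are given as [roll, pitch, yaw] about the fixed x, y, z axes, in that order (R = Rz(yaw) Ry(pitch) Rx(roll)).
In Python, from station import env, eyes, finder gives the robot as it stands. The module is installed in compiled form; this text tells all that it offers.
- The arm moves only by the shell command python3 -m creep 'ROWS'. ROWS is a JSON object of lists of equal length, an entry for each row: "gripper": the finger opening in mm, from 0 to 87.6; "xyz": the shift along the world's x, y, z as a fraction of full scale, a list of three; "turn": the turn about the world's z as a fraction of full scale. In form: {"gripper": [gripper, ...], "xyz": [[dx, dy, dz], ...], "turn": [turn, ...]}. A call has 1 to 20 rows; each row shifts and turns the commanded pose from where the row before left it; what a row does not reach is not made up. Full scale, the value 1, is 0.05 m for a shift and 0.1 rad for a turn. A row lasts 1/10 s, in which the tool goes at most 50 mm and 8.59 degrees, less where a joint would pass 70% of its speed; a pose out of reach is approached as far as the arm can. A call with a number of a shift or a turn outside -1 to 1 is refused whole. A call with a gripper value outside its range is refused whole. The fingers move at their own pace and stop on an object; the grip force is fixed at half the most. Time passes only in rows, so rows that do not move let the fingers close. It gives the time, the measured TCP pose, the force and the opening at its end, in the units of the state.
- env.state(): the state, without advancing time (a new reading comes with each control period).
- eyes.snapshot(name): name is "scene" or "top" or "wrist"; returns a dict with "image" (420x560x3 uint8, red, green, blue), "fx", "fy", "cx", "cy" (pixels), "extrinsics" (4x4, takes a point from world to camera coordinates). Camera axes: x right, y up, looking along -z (the intrinsics and any distortion apply to the point x, -y, -z); pixel columns grow to the right and rows downward; lengths in m; the calibration is good to about 2 mm. A picture is of the moment at which its call begins. There is no depth.
- env.finish_job(): hands the job in, once; it reports no verdict.
Trained networks look in the newest picture that a camera, given by its name, has taken for a name from the list of things; names that differ only in an ending like _2 or _b are one class to them, and where a whole thing is asked for, a point or a joint stands for the part that bears it (a point fixed in the world has none). Each returns a list of dicts, best first, with "confidence" (0 to 1); they miss things now and then, are a little off and sometimes report something else, mostly with a low value. They report only what shows in the picture. A call takes as long as a camera call. They do not tell look-alikes from the thing itself.
- finder.recognise(camera, label): "xyz" ([x, y, z] in m, in the coordinates of the camera as it stood for that picture, good to about 4 mm: the middle of the surface that is visible of it).
The state is a dict: "time": time; "joints": joint angles; "qd": joint speeds; "joint_torque": joint torques, N m; "ee_pos": TCP position; "ee_rot": TCP orientation; "contact_force": force on the tool from outside, world axes, zero at the start; "torque": the same for the moment, N m; "opening": opening from 0.0 (shut) to 1.0 (fully open).
Only numpy, scipy, OpenCV 4.12 (cv2) and the standard library are available. Lean on these libraries where they do the work, as an engineer would, in place of code of your own. Each camera call takes 0.05 s, during which the arm holds its last target. There are 200 camera calls.

## Task

The aluminium cover plate from the little gas hob is lying on the plum chopping board: pick it up by its black grip and put it back on the hob, so that its two holes drop over the two brass studs and it lies flat and fully home on the hob's top. You cannot place it by sight alone: rest it lightly on the studs and slide it about, gently (never press it on the hob with more than 30 N), until you feel it drop, and keep hold of it until it is home; then let go. Leave the spice jar, the mug and the oil bottle where they stand.

Things in the scene. Friction and masses are not known exactly. Their poses are not given: they have to be found in the camera images.
- plate: loose aluminium cover plate 110 (x) x 170 (y) x 6 mm, 0.25 to 0.5 kg, flat on the board at first; origin at the centre of its underside, z up. Two through holes, 13 mm diameter, at x = 0, y = +65 and -65 mm. In the middle of its top an upright black blade grip, 12 mm thick in x, 76 mm long in y, reaching 48 mm above the underside. Same when turned half round.
- hob: fixed gas hob, steel block 290 (x) x 270 (y) x 50 mm; origin at the centre of its underside. Flat top at 50 mm, with a burner well 85 x 85 mm, 30 mm deep, in the middle. Two upright brass studs, 10 mm diameter, 9 mm above the top, tip edges bevelled 0.5 mm, 130 mm apart along the hob's y.
- hob_seat (a point): middle of the hob, level with its flat top; axes as the hob. Midway between the studs only nominally: the pair stands off from here, together, unturned, by up to 9 mm in x and 9 mm in y (unknown, new each time, firm during the work). With the plate home its origin is at this height, midway between the studs, its y along the hob's y, either way round.
- board: fixed plum-coloured chopping board 300 (x) x 240 (y) x 12 mm, origin at the centre of its underside; the plate and the jar stand on it.
- jar: small spice jar with red cap, 42 mm diameter, 55 mm high, standing near a corner of the board; bystander, origin at the centre of its underside
- mug: blue mug, 80 mm diameter, 90 mm high, beyond the work; bystander, origin at the centre of its underside
- oil: green oil bottle, 60 mm diameter, 190 mm high, beyond the work; bystander, origin at the centre of its underside
Not all that is in view belongs to the job. Leave any blue or orange look-alike of the plate alone.

How it is judged:
On the way, in this order (a step that is already met when the one before it is completed fails the run):
1. the plate is held clear of the chopping board (z of plate in the frame of board above 0.03 m and contact force between the fingers and plate above 1 N and contact force between plate and board below 0.1 N), for 0.1 s.
2. the plate, still held, is down over both studs (z of plate in the frame of hob_seat below 0.0025 m and horizontal distance between plate and hob_seat below 0.016 m and angle between the y axis of plate and the y axis of hob, either way round below 0.1 rad and contact force between the fingers and plate above 1 N), for 0.1 s.
At the end, for the whole second after the job is handed in: the cover plate lies at rest on the hob's top with both holes over the studs: its underside within 2 mm of the top's height, flat to within 0.03 rad, its long axis within 0.1 rad of the studs' line and its centre within 16 mm of the hob's middle; released (z of plate in the frame of hob_seat between -0.003 and 0.002 m and horizontal distance between plate and hob_seat below 0.016 m and angle between the y axis of plate and the y axis of hob, either way round below 0.1 rad and angle between plate's own z axis and vertical below 0.03 rad and linear speed of plate below 0.02 m/s); the robot touches nothing.
It fails at once if the plate is pressed on the hob or its studs with more than 30 N (contact force between plate and hob above 30 N).
It fails at once if the spice jar, mug or oil bottle is shifted by more than 30 mm or knocked over (distance of any of jar, mug, oil from where it was at the start of the episode above 0.03 m or angle between any of jar, mug, oil's own z axis and vertical above 0.5 rad).
It also fails if it takes over 72 s, if anything falls off the work surface, if the arm or the gripper's body presses on something with over 40 N, if the wrist force passes 120 N, or if a joint passes its speed limit or range.

## Working session

There is one attempt and no reset: what is moved stays moved. The work goes in short steps, Python scripts to look and compute and a shell command to move; the robot and the scene stay as the last step left them, time stands still between calls to the robot, and variables do not carry over. Pictures are saved under pics/ and viewed, about 8 in all and at most 12, crops included, and the job is handed in when it is done.

```bash
mkdir -p pics; cat > h.py <<'E'
import numpy as np, cv2
from station import env, eyes, finder
def snap(cam,name=None):
    s=eyes.snapshot(cam)
    if name: cv2.imwrite(f'pics/{name}.png',cv2.cvtColor(s['image'],cv2.COLOR_RGB2BGR))
    return s
def ray(s,u,v,z):
    E=np.array(s['extrinsics']);R=E[:3,:3];c=-R.T@E[:3,3]
    d=R.T@np.array([(u-s['cx'])/s['fx'],-(v-s['cy'])/s['fy'],-1])
    return c+d*(z-c[2])/d[2]
def proj(s,p):
    E=np.array(s['extrinsics']);q=E[:3,:3]@p+E[:3,3]
    return s['cx']+s['fx']*q[0]/-q[2], s['cy']-s['fy']*q[1]/-q[2]
def find(s,cam,label):
    E=np.array(s['extrinsics'])
    for r in finder.recognise(cam,label)[:4]:
        p=E[:3,:3].T@(np.array(r['xyz'])-E[:3,3]); print(cam,label,round(r['confidence'],2),p.round(4),np.round(proj(s,p)))
E
python3 - <<'E'
from h import *
print(env.state(),env.grasp_offset)
for c in('top','scene'):
    s=snap(c,c+'1')
    print({k:v for k,v in s.items() if k!='image'})
    for l in('plate','hob','board','jar','mug','oil'): find(s,c,l)
a=cv2.imread('pics/top1.png');b=cv2.imread('pics/scene1.png')
E
```

```text
{'time': 0.0, 'joints': array([ 1.43111517e+00,  3.59377445e-01,  1.10795840e-02, -3.57765415e-04,
       -1.22413400e+00, -2.88083817e-01]), 'qd': array([ 0.00111229,  0.00060564, -0.00076335, -0.00013728,  0.00045257,
       -0.00058088]), 'joint_torque': array([ 2.62803725e-03, -5.82729685e+01,  2.93050289e+01,  6.99738890e+00,
        6.93943395e-03, -1.58527764e-04]), 'ee_pos': array([0.27984419, 0.61371439, 0.22563646]), 'ee_rot': array([ 1.65609737,  1.56912656, -1.91338209]), 'contact_force': array([-0.02588086, -0.05151632, -0.50916662]), 'torque': array([-0.02351073,  0.02956722, -0.01630589]), 'opening': 1.0014162413022902} 0.0188
{'fx': 477.6354102573896, 'fy': 477.6354102573896, 'cx': 281.03843302086966, 'cy': 213.8382937289289, 'extrinsics': array([[-0.00673315, -0.99991213, -0.01141952,  0.2296767 ],
       [ 0.98897265, -0.00834816,  0.14786283, -0.48448803],
       [-0.14794516, -0.01029801,  0.98894195, -1.2650222 ],
       [ 0.        ,  0.        ,  0.        ,  1.        ]])}
top plate 0.92 [0.4785 0.4799 0.0068] [190. 219.]
top plate 0.78 [0.7744 0.3587 0.0039] 
[... 595 characters left out ...]
86],
       [ 0.69793676, -0.15499747,  0.69918528, -1.37272945],
       [ 0.        ,  0.        ,  0.        ,  1.        ]])}
scene plate 0.89 [0.466  0.1851 0.0169] [257. 220.]
scene plate 0.87 [0.2301 0.3468 0.0009] [296. 165.]
scene plate 0.84 [0.3748 0.6839 0.0102] [417. 179.]
scene plate 0.78 [0.4908 0.4738 0.0049] [363. 216.]
scene hob 0.7 [ 0.5308 -0.2031  0.0521] [ 95. 251.]
scene board 0.86 [0.5554 0.1801 0.0102] [261. 248.]
scene board 0.18 [ 0.7972 -0.0628  0.1116] [149. 330.]
scene jar 0.69 [0.6237 0.2644 0.0562] [301. 252.]
scene mug 0.73 [0.7977 0.0671 0.0564] [224. 333.]
scene mug 0.7 [ 0.7964 -0.0625  0.1119] [150. 330.]
scene oil 0.77 [ 0.7933 -0.0639  0.1111] [149. 328.]
```

View pics/top1.png

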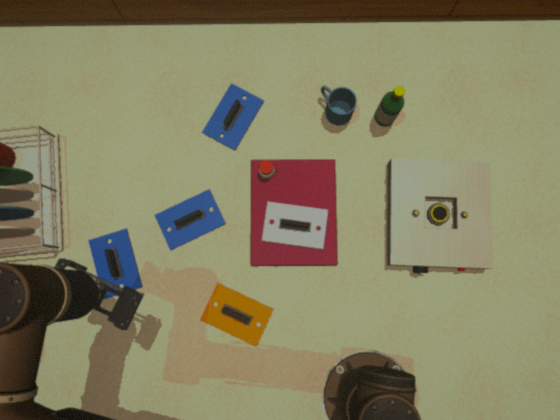

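View pics/scene1.png

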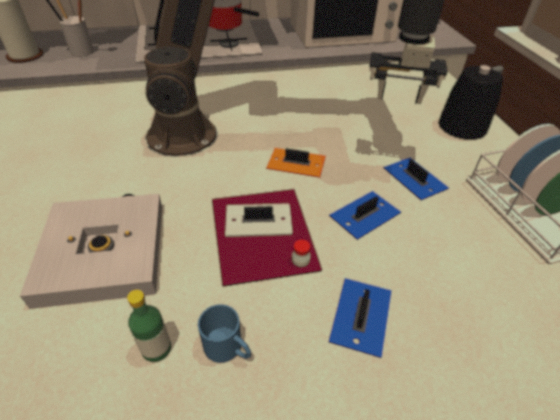

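```bash
python3 - <<'E'
from h import *
from scipy.spatial.transform import Rotation as R
s=snap('top'); im=s['image'].astype(int)
def rect(mask,z,box):
    m=np.zeros(mask.shape,np.uint8);x0,y0,x1,y1=box;m[y0:y1,x0:x1]=mask[y0:y1,x0:x1]
    c=max(cv2.findContours(m,cv2.RETR_EXTERNAL,cv2.CHAIN_APPROX_NONE)[0],key=cv2.contourArea)[:,0]
    P=np.array([ray(s,u,v,z)[:2] for u,v in c]);return cv2.minAreaRect((P*1000).astype(np.float32))
g=im[:,:,1]
print('plate',rect(g>100,.018,(253,195,335,258)))
print('grip',rect(g<60,.048,(275,215,318,236)))
b=im.sum(2)
print('hob',rect((b>330)&(im[:,:,0]-im[:,:,2]<45),.05,(375,150,505,280)))
for n,u,v,z in(('h1',271.5,221.5,.018),('h2',318.5,228,.018),('s1',416,212.5,.059),('s2',464.5,214.5,.059)):print(n,ray(s,u,v,z).round(4))
st=env.state();r=R.from_euler('xyz',st['ee_rot']).as_matrix();print('tool x',r[:,0].round(3),'jaw',r[:,1].round(3),np.degrees(np.arctan2(r[1,1],r[0,1])))
a=cv2.cvtColor(s['image'],cv2.COLOR_RGB2BGR)
c=np.hstack([cv2.resize(a[190:260,250:340],None,fx=4,fy=4,interpolation=2),cv2.resize(a[150:280,380:505][20:90],None,fx=3.2,fy=4,interpolation=2)])
cv2.imwrite('pics/crop1.png',c);print(c.shape)
E
```

```text
plate ((458.6671447753906, 188.83006286621094), (171.2974853515625, 111.41210174560547), 81.76461029052734)
grip ((454.4846496582031, 190.2025604248047), (74.3495864868164, 21.4450740814209), 80.50186157226562)
hob ((482.15142822265625, -203.63015747070312), (361.687744140625, 351.36834716796875), 89.42513275146484)
h1 [0.4679 0.2527 0.018 ]
h2 [0.4488 0.1233 0.018 ]
s1 [ 0.4835 -0.135   0.059 ]
s2 [ 0.4771 -0.2638  0.059 ]
tool x [ 0.  0. -1.] jaw [-0.415 -0.91  -0.   ] -114.50820744736305
(280, 760, 3)
```

View pics/crop1.png

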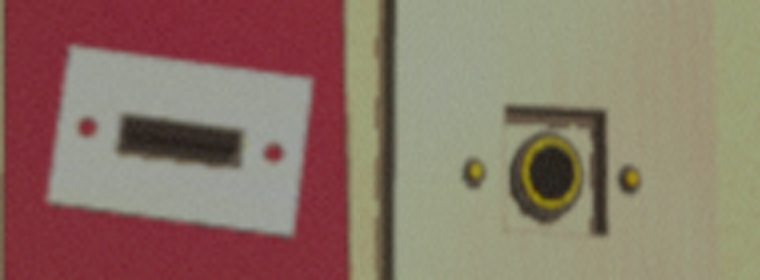

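The target is the pale aluminium plate on the plum board, top (295,225). The crop shows board colour through both holes. The blue ones at (235,117), (190,219), (116,261) and the orange one at (237,315) are look-alikes. The studs are at about top (416,213) and (464,214).

```bash
python3 -m creep '{"gripper":[87.6,87.6,87.6,87.6,87.6,87.6,87.6,87.6,87.6,87.6,87.6,87.6,87.6,87.6,87.6],"xyz":[[0.27,-0.65,0],[0.27,-0.65,0],[0.27,-0.65,0],[0.27,-0.65,0],[0.27,-0.65,0],[0.27,-0.65,0],[0.27,-0.65,0],[0.27,-0.65,0],[0.27,-0.65,0],[0.27,-0.65,0],[0.27,-0.65,0],[0.27,-0.65,0],[0.27,-0.65,0],[0,0,0],[0,0,0]],"turn":[-1,-1,-1,-1,-1,-1,-1,-1,-1,-1,-1,-1,-0.9,0,0]}'
python3 - <<'E'
from h import *
from scipy.spatial.transform import Rotation as R
st=env.state();r=R.from_euler('xyz',st['ee_rot']).as_matrix();print(st['ee_pos'],st['joints'].round(2),'jaw',np.degrees(np.arctan2(r[1,1],r[0,1])))
s=snap('wrist','w1');find(s,'wrist','plate')
for z,p in((.018,(.4679,.2527,.018)),(.018,(.4488,.1233,.018))):print(proj(s,p))
E
```

```text
time: 2.25
ee_pos: [0.4558, 0.191, 0.2268]
ee_rot: [-0.604, 1.57, 0.818]
contact_force: [0.3, -0.3, -0.1]
opening: 0.998
[0.45583827 0.19100013 0.22679696] [ 0.8   0.06 -0.38 -0.   -1.14 -0.94] jaw 171.50257908428543
wrist plate 0.92 [0.4589 0.182  0.0188] [274. 172.]
wrist plate 0.81 [0.207  0.2961 0.0067] [489. 230.]
wrist plate 0.64 [0.4912 0.4175 0.0026] [277. 337.]
(np.float64(275.2110332992203), np.float64(230.0875949370344))
(np.float64(274.66458500409937), np.float64(117.37619352771331))
```

View pics/w1.png

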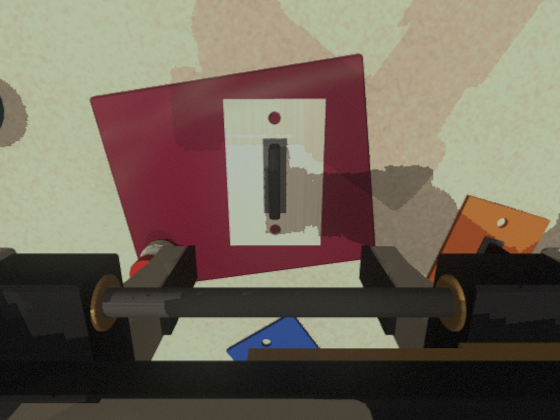

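Wrist view: the holes are at (275,118) and (275,229), matching the prediction to within about 1 px, and the jaws line up with the plate's x. Next I descend and grip.

```bash
python3 -m creep '{"gripper":[87.6,87.6,87.6,87.6,87.6,87.6,87.6,87.6,87.6,87.6,87.6,87.6,0,0,0,0,0,0,0],"xyz":[[0.03,-0.03,-0.4],[0.03,-0.03,-0.4],[0,0,-0.4],[0,0,-0.4],[0,0,-0.4],[0,0,-0.4],[0,0,-0.4],[0,0,-0.4],[0,0,-0.4],[0,0,-0.4],[0,0,0],[0,0,0],[0,0,0],[0,0,0],[0,0,0],[0,0,0],[0,0,0],[0,0,0],[0,0,0]],"turn":[0,0,0,0,0,0,0,0,0,0,0,0,0,0,0,0,0,0,0]}'
```

```text
time: 4.25
ee_pos: [0.4585, 0.1886, 0.0266]
ee_rot: [2.517, 1.571, -2.342]
contact_force: [-0.2, 0.7, -0.7]
opening: 0.425
```

```bash
python3 -m creep '{"gripper":[0,0,0,0,0,0,0,0],"xyz":[[0,0,0],[0,0,0],[0,0,0],[0,0,0],[0,0,0],[0,0,0],[0,0,0],[0,0,0]],"turn":[0,0,0,0,0,0,0,0]}'
```

```text
time: 5.05
ee_pos: [0.4586, 0.1887, 0.0265]
ee_rot: [-0.987, 1.571, 0.437]
contact_force: [1.1, 0.0, -1.3]
opening: 0.137
```

```bash
python3 -m creep '{"gripper":[0,0,0,0,0,0,0,0,0],"xyz":[[0,0,0],[0,0,0.1],[0,0,0.3],[0,0,0.5],[0,0,0.5],[0,0,0.5],[0,0,0.3],[0,0,0],[0,0,0]],"turn":[0,0,0,0,0,0,0,0,0]}'
python3 - <<'E'
from h import *
s=snap('top','top2')
a=cv2.cvtColor(s['image'],cv2.COLOR_RGB2BGR)[140:290,375:515]
cv2.imwrite('pics/hob.png',cv2.resize(a,None,fx=4,fy=4,interpolation=2))
E
```

```text
time: 5.95
ee_pos: [0.4579, 0.1884, 0.1361]
ee_rot: [1.429, 1.57, 2.853]
contact_force: [-0.4, -0.3, -3.5]
opening: 0.132
```

View pics/hob.png

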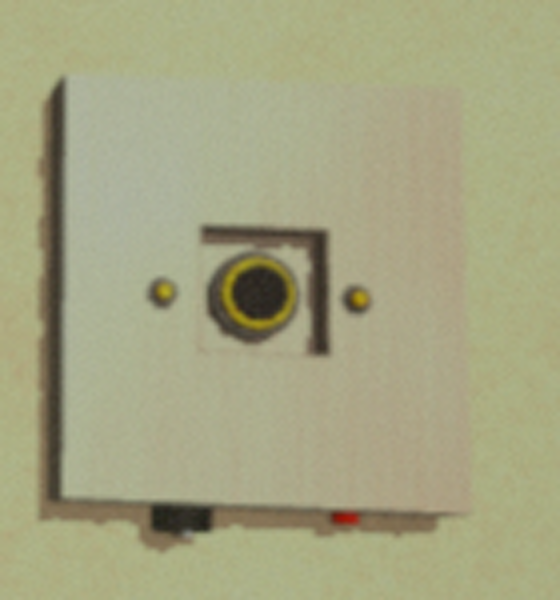

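```bash
python3 - <<'E'
from h import *
from scipy.spatial.transform import Rotation as R
s=snap('top')
f=lambda u,v,z:ray(s,375+(u+.5)/4-.5,140+(v+.5)/4-.5,z)[:2]
C=[f(*p,.05) for p in((65,78),(463,88),(470,514),(60,498))]
print('corners',np.round(C,4),'mid',np.mean(C,0))
d=lambda a,b:(np.linalg.norm(a-b),np.degrees(np.arctan2(*(a-b)[::-1])))
print(d(C[0],C[1]),d(C[3],C[2]),d(C[0],C[3]),d(C[1],C[2]))
a,b=f(163,291,.058),f(359,298,.058);print('studs',a,b,(a+b)/2,d(a,b))
# held plate: holes seen from wrist
st=env.state();r=R.from_euler('xyz',st['ee_rot']).as_matrix();print(st['ee_pos'],st['contact_force'],'jaw',np.degrees(np.arctan2(r[1,1],r[0,1])))
snap('wrist','w2')
E
```

```text
corners [[ 0.6333 -0.0761]
 [ 0.6237 -0.3468]
 [ 0.3346 -0.3308]
 [ 0.3471 -0.0611]] mid [ 0.48467639 -0.20367531]
(np.float64(0.2708642773432963), np.float64(87.95270003360235)) (np.float64(0.2699312128588441), np.float64(87.35259777946447)) (np.float64(0.2866285830597712), np.float64(-2.9888745581996705)) (np.float64(0.289472323704953), np.float64(-3.1672676268002413))
studs [ 0.48404887 -0.13367015] [ 0.47821667 -0.26389446] [ 0.48113277 -0.1987823 ] (np.float64(0.13035484288783383), np.float64(87.4356768093863))
[0.4576904  0.18802087 0.13534218] [-0.52172522  0.12702748 -2.98101537] jaw 171.5564906874603
```

View pics/w2.png

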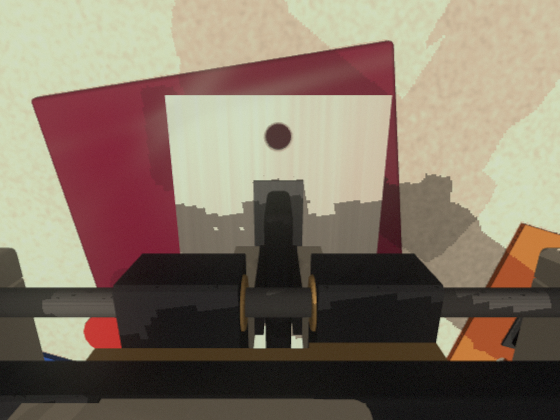

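```bash
python3 -m creep '{"gripper":[0,0,0,0,0,0,0,0,0,0,0,0,0,0,0,0,0,0,0,0],"xyz":[[0.04,-0.3,0],[0.04,-0.6,0],[0.04,-0.7,0],[0.04,-0.7,0],[0.04,-0.7,0],[0.04,-0.7,0],[0.04,-0.7,0],[0.04,-0.7,0],[0.04,-0.7,0],[0.04,-0.7,0],[0.04,-0.7,0],[0.04,-0.5,0],[0,-0.03,0],[0,0,-0.2],[0,0,-0.2],[0,0,-0.2],[0,0,-0.2],[0,0,-0.1],[0,0,0],[0,0,0]],"turn":[0.1,0.1,0.1,0.1,0.1,0.1,0.1,0.1,0.1,0.1,0,0,0,0,0,0,0,0,0,0]}'
python3 - <<'E'
from h import *
from scipy.spatial.transform import Rotation as R
st=env.state();r=R.from_euler('xyz',st['ee_rot']).as_matrix();print(st['ee_pos'],st['contact_force'],'jaw',np.degrees(np.arctan2(r[1,1],r[0,1])))
s=snap('wrist')
a=cv2.cvtColor(s['image'],cv2.COLOR_RGB2BGR)
t=cv2.cvtColor(snap('top')['image'],cv2.COLOR_RGB2BGR)
c=np.hstack([cv2.resize(a[80:200,210:340],None,fx=3,fy=3,interpolation=2),cv2.resize(t[150:270,385:505],None,fx=3,fy=3,interpolation=2)])
cv2.imwrite('pics/c3.png',c)
E
```

```text
time: 8.1
ee_pos: [0.4828, -0.1977, 0.0917]
ee_rot: [-2.712, 1.571, -1.188]
contact_force: [-0.7, -0.5, -3.1]
opening: 0.137
[ 0.48278074 -0.19773594  0.09165354] [-0.68441677 -0.53870038 -3.10647971] jaw 177.3346264962958
```

View pics/c3.png

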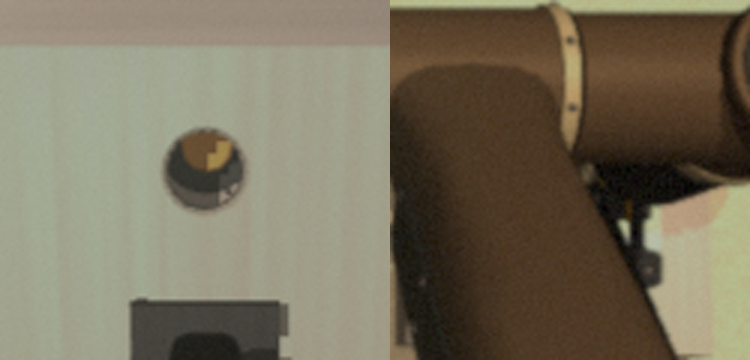

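The stud can be seen through the far hole, offset slightly up in the picture. I'll go lower and measure it there.

```bash
python3 -m creep '{"gripper":[0,0,0,0,0],"xyz":[[0,0,-0.1],[0,0,-0.1],[0,0,-0.06],[0,0,0],[0,0,0]],"turn":[0,0,0,0,0]}'
python3 - <<'E'
from h import *
st=env.state();print(st['ee_pos'],st['contact_force'])
s=snap('wrist')
a=cv2.cvtColor(s['image'],cv2.COLOR_RGB2BGR)
cv2.imwrite('pics/c4.png',cv2.resize(a[115:160,255:301],None,fx=12,fy=12,interpolation=2))
zt=st['ee_pos'][2]-.0146+.006
h=ray(s,278,136,zt);print('hole',h,'px/mm at hole',[np.subtract(proj(s,h+np.array(d)),proj(s,h)) for d in((.001,0,0),(0,.001,0),(0,0,-.001))])
# hole of TCP-derived geometry; stud from top cam
print('geom hole px',proj(s,np.array([st['ee_pos'][0]-.065*.0471,st['ee_pos'][1]-.0656,zt])))
print('stud from top cam px',proj(s,np.array([.4782,-.2639,.059])))
E
```

```text
time: 8.7
ee_pos: [0.4825, -0.1979, 0.0784]
ee_rot: [1.755, 1.57, -3.004]
contact_force: [-0.0, -0.1, -2.5]
opening: 0.137
[ 0.48249641 -0.19789987  0.07842207] [-0.00303999 -0.12874765 -2.52225054]
hole [ 0.4788738  -0.26382048  0.06982207] px/mm at hole [array([-2.00229583,  0.09678043]), array([0.09443773, 2.03599746]), array([-0.00254868, -0.18028712])]
geom hole px (np.float64(276.9074287305306), np.float64(136.70781859110855))
stud from top cam px (np.float64(279.23571567865275), np.float64(133.94052416830425))
```

View pics/c4.png

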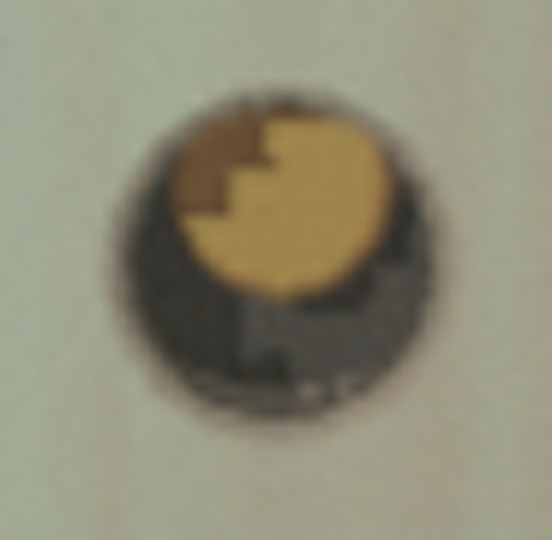

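Stud centre is at raw (278.8,130.8) and hole centre at (278.3,136.1). After removing parallax the plate needs about -1.6 mm in y and -0.2 mm in x.

```bash
python3 -m creep '{"gripper":[0,0,0,0,0,0,0,0],"xyz":[[-0.004,-0.032,0],[0,0,0],[0,0,-0.02],[0,0,-0.02],[0,0,-0.02],[0,0,-0.02],[0,0,-0.02],[0,0,0]],"turn":[0,0,0,0,0,0,0,0]}'
```

```text
time: 9.55
ee_pos: [0.4822, -0.1994, 0.0734]
ee_rot: [1.56, 1.57, 3.084]
contact_force: [-0.4, -0.3, -3.2]
opening: 0.133
```

```bash
python3 -m creep '{"gripper":[0,0,0],"xyz":[[0,0,-0.02],[0,0,-0.01],[0,0,0]],"turn":[0,0,0]}'
```

```text
time: 9.85
ee_pos: [0.4823, -0.1994, 0.072]
ee_rot: [1.125, 1.571, 2.649]
contact_force: [0.1, -0.3, -2.7]
opening: 0.135
```

```bash
python3 -m creep '{"gripper":[0,0,0,0],"xyz":[[0,0,-0.01],[0,0,-0.01],[0,0,-0.01],[0,0,0]],"turn":[0,0,0,0]}'
```

```text
time: 10.25
ee_pos: [0.4823, -0.1994, 0.0705]
ee_rot: [1.491, 1.571, 3.015]
contact_force: [0.0, -0.8, -2.5]
opening: 0.139
```

```bash
python3 -m creep '{"gripper":[0,0,0,0],"xyz":[[0,0,-0.01],[0,0,-0.01],[0,0,0],[0,0,0]],"turn":[0,0,0,0]}'
```

```text
time: 10.65
ee_pos: [0.4824, -0.1995, 0.0695]
ee_rot: [1.914, 1.571, -2.845]
contact_force: [-0.5, 0.3, -3.1]
opening: 0.138
```

No contact 4 mm below the stud tips, so both holes appear to be over the studs. I'll keep going down gently.

```bash
python3 -m creep '{"gripper":[0,0,0,0,0],"xyz":[[0,0,-0.01],[0,0,-0.01],[0,0,-0.01],[0,0,-0.01],[0,0,0]],"turn":[0,0,0,0,0]}'
```

```text
time: 11.15
ee_pos: [0.4823, -0.1994, 0.0675]
ee_rot: [1.492, 1.571, 3.016]
contact_force: [0.1, -0.0, -3.7]
opening: 0.138
```

```bash
python3 -m creep '{"gripper":[0,0,0,0,0],"xyz":[[0,0,-0.01],[0,0,-0.01],[0,0,-0.01],[0,0,-0.01],[0,0,0]],"turn":[0,0,0,0,0]}'
```

```text
time: 11.65
ee_pos: [0.4823, -0.1994, 0.0655]
ee_rot: [1.523, 1.571, 3.047]
contact_force: [-0.4, -0.1, -2.5]
opening: 0.137
```

```bash
python3 -m creep '{"gripper":[0,0,0],"xyz":[[0,0,-0.01],[0,0,-0.01],[0,0,0]],"turn":[0,0,0]}'
```

```text
time: 11.95
ee_pos: [0.4824, -0.1995, 0.0646]
ee_rot: [-1.793, 1.571, -0.269]
contact_force: [0.2, 0.3, -2.7]
opening: 0.134
```

```bash
python3 -m creep '{"gripper":[0,0,0],"xyz":[[0,0,-0.01],[0,0,0],[0,0,0]],"turn":[0,0,0]}'
```

```text
time: 12.25
ee_pos: [0.4824, -0.1995, 0.0646]
ee_rot: [-1.983, 1.57, -0.459]
contact_force: [-2.4, 2.2, 5.7]
opening: 0.135
```

Contact comes at TCP z 0.0646, exactly the predicted home height, with about 8 N. One look, then let go.

```bash
python3 -m creep '{"gripper":[87.6,87.6,87.6,87.6,87.6,87.6,87.6,87.6,87.6,87.6],"xyz":[[0,0,0],[0,0,0],[0,0,0],[0,0,0],[0,0,0],[0,0,0],[0,0,0],[0,0,0],[0,0,0],[0,0,0]],"turn":[0,0,0,0,0,0,0,0,0,0]}'
```

```text
time: 13.25
ee_pos: [0.4824, -0.1995, 0.0641]
ee_rot: [-1.656, 1.571, -0.133]
contact_force: [0.3, 0.5, 1.5]
opening: 0.968
```

```bash
python3 -m creep '{"gripper":[87.6,87.6,87.6,87.6,87.6,87.6,87.6,87.6,87.6,87.6],"xyz":[[0,0,0.1],[0,0,0.2],[0,0,0.4],[0,0,0.4],[0,0,0.4],[0,0,0.4],[0,0,0.4],[0,0,0.4],[0,0,0],[0,0,0]],"turn":[0,0,0,0,0,0,0,0,0,0]}'
python3 - <<'E'
from h import *
s=snap('wrist','w5');find(s,'wrist','plate')
s=snap('scene','s5')
a=cv2.imread('pics/w5.png');b=cv2.imread('pics/s5.png')
cv2.imwrite('pics/c5.png',np.hstack([cv2.resize(a[50:300,170:390],(440,500)),cv2.resize(b[180:320,20:180],None,fx=2.2,fy=500/140)]))
E
```

```text
time: 14.25
ee_pos: [0.4825, -0.1994, 0.2001]
ee_rot: [-1.47, 1.569, 0.054]
contact_force: [-0.1, -0.1, -0.7]
opening: 1.0
wrist plate 0.66 [ 0.4757 -0.2093  0.0565] [284. 183.]
```

View pics/c5.png

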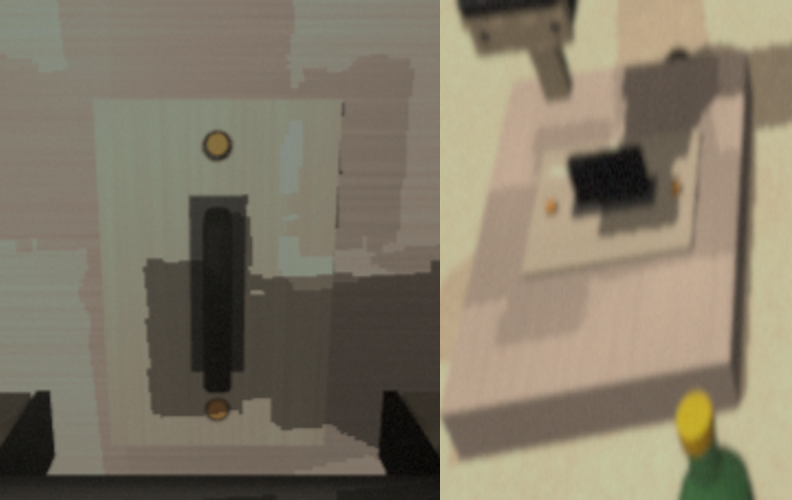

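Both studs stand through the holes (crop (217,145) and (217,409)) and the plate lies flat on the hob. The gripper is clear, so I'm handing in.

```bash
python3 -c "
from station import env
print(env.finish_job())"
```

```text
the job is handed in; nothing more can be done
None
```

The cover plate is back on the hob with both holes over the studs, released, and the job is handed in; it took about 14 s of robot time. I picked it up off the plum board by its black grip.

- **No slide search needed:** from just above the hob I could see one stud through a plate hole. One 1.6 mm correction from that view was enough, and the plate went straight down without touching the stud tips.
- **Home:** it met the hob at the predicted tool height of 0.0646 m. The tool force rose by about 8 N there, well under the 30 N limit, with the plate still gripped.
- **Last pictures:** these show both brass studs through the holes, the plate lying flat, and the gripper open and clear at 0.20 m.
- **Disagreement:** in the last wrist picture the finder put the plate's visible middle about 10 mm from where I placed it, with only 0.66 confidence. I trusted the studs seen in the holes instead.
- **Not measured:** I did not re-measure the jar, mug and bottle at the end, but nothing I did went near them.

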